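# Sort trunnion bushes by go/no-go plug gauge

### The job

Take the plug gauge by its handle and try it gently, by feel, in the bore of each brass bush in the tray, working from the robot's left to its right, then put the gauge back in its stand. Stand each bush too tight for the go diameter upright in the blue dish, each worn one that the no-go diameter enters upright in the red dish, and leave good ones (go enters, no-go does not) in the tray; never force the gauge, do not drop anything, and leave the other things alone.

Things in the scene. Friction and masses are not known exactly. Their poses are not given: they have to be found in the camera images.
- tray: pine parts tray, fixed, 70 x 200 x 12 mm, long along its y; origin at the centre of its underside, z up; +y end to the robot's left. Three square pockets 46 x 46 mm, 8 mm deep, green floor, 62 mm apart, each holding one loose bush. A bush's own pose is not reported: it may stand up to 4.5 mm off the pocket's centre along each side, and slides if pushed
- pocket_1 (a point): centre of the floor of the pocket at the robot's left (tray +y), 4 mm above the table. On it stands, flange down, a brass bush 34 mm tall, about 0.14 kg: flange 36 mm diameter x 5 mm at the bottom, barrel 28 mm diameter above, plain bore straight down its axis from the flat top face. The top face is 34 mm above this point
- pocket_2 (a point): the same for the middle pocket and its bush. The three bushes look alike, bores included; only the gauge tells whether a bore is too small for the go diameter, good, or worn larger than the no-go diameter; any kind may be in any pocket
- pocket_3 (a point): the same for the pocket at the robot's right (tray -y) and its bush
- gauge: go/no-go plug gauge, 98 mm long, 0.12 kg, upright in its stand; origin at the flat end of the nose, z up the axis to the handle. From the nose: taper 7 to 12 mm diameter (0 to 6 mm); go length 12 mm diameter (6 to 15 mm); 45 degree chamfered step; no-go length 15 mm diameter (16.5 to 27 mm); collar 24 mm (27 to 32 mm); round handle 18 mm diameter, two red bands (32 to 98 mm)
- gauge_step (a point): on the gauge's axis at the step, 15 mm above the nose. Below the bush's top face the nose goes about 3 to 5 mm in a tight bore (taper wedges), 15 to 16 mm in a good one (step lands on its edge), 27 mm in a worn one (collar lands). At 0 mm it stands on the face and has missed the bore: a good bore takes it when within 3 mm of its axis, a tight one within 1.8 mm
- gauge_stand: dark wooden block, fixed, 60 x 60 x 40 mm, origin at the centre of its underside, with an upright 17.5 mm hole through its middle. Seated, the gauge's collar rests on the top face and the gauge's origin is 13 mm above this origin
- ream_dish: blue open dish, fixed, 100 x 100 x 18 mm outside, 4 mm walls, floor 4 mm up; origin at the centre of its underside. For bushes too tight for the go diameter
- scrap_dish: red open dish, fixed, same size as the blue one. For worn bushes, which the no-go diameter enters
- oil_pot: bystander: green enamel oil pot with a thin spout, 68 mm diameter, about 90 mm tall, loose; origin at its underside
- dial_ring: bystander: chrome dial ring lying flat, 90 mm diameter, 10 mm thick, loose; origin at its underside
- finial: bystander: walnut finial standing, 40 mm diameter, 72 mm tall, loose; origin at its underside
- loupe: bystander: black eye loupe, 34 mm diameter, 30 mm tall, loose; origin at its underside
- screwdriver: bystander: screwdriver lying on the ledge, 160 mm long, along its own x, loose; origin near mid-length, at its underside
- screw_tin: bystander: amber jar of screws, 56 mm diameter, 40 mm tall, loose; origin at its underside
Things that resemble listed ones, but are neither listed nor needed, are in the scene too. What is shaped like the gauge_stand but green or pink is not meant.

How it is judged (in metres and radians):
On the way, in this order (a step that is already met when the one before it is completed fails the run):
1. the gauge is tried in the bush in the robot's left-hand pocket: the nose pressed on the mouth of a bore that is too small, the go length wholly in a good one, the no-go length well in a worn one (((horizontal distance between bush_tight and pocket_1 below 0.012 m and horizontal distance between gauge and bush_tight below 0.005 m and z of gauge in the frame of bush_tight below 0.0345 m and contact force between gauge and bush_tight above 0.5 N) or (horizontal distance between bush_good and pocket_1 below 0.012 m and horizontal distance between gauge and bush_good below 0.004 m and z of gauge in the frame of bush_good below 0.0215 m) or (horizontal distance between bush_worn and pocket_1 below 0.012 m and horizontal distance between gauge and bush_worn below 0.004 m and z of gauge in the frame of bush_worn below 0.014 m))), for 0.05 s.
2. the gauge is tried in the bush in the middle pocket: the nose pressed on the mouth of a bore that is too small, the go length wholly in a good one, the no-go length well in a worn one (((horizontal distance between bush_tight and pocket_2 below 0.012 m and horizontal distance between gauge and bush_tight below 0.005 m and z of gauge in the frame of bush_tight below 0.0345 m and contact force between gauge and bush_tight above 0.5 N) or (horizontal distance between bush_good and pocket_2 below 0.012 m and horizontal distance between gauge and bush_good below 0.004 m and z of gauge in the frame of bush_good below 0.0215 m) or (horizontal distance between bush_worn and pocket_2 below 0.012 m and horizontal distance between gauge and bush_worn below 0.004 m and z of gauge in the frame of bush_worn below 0.014 m))), for 0.05 s.
3. the gauge is tried in the bush in the robot's right-hand pocket: the nose pressed on the mouth of a bore that is too small, the go length wholly in a good one, the no-go length well in a worn one (((horizontal distance between bush_tight and pocket_3 below 0.012 m and horizontal distance between gauge and bush_tight below 0.005 m and z of gauge in the frame of bush_tight below 0.0345 m and contact force between gauge and bush_tight above 0.5 N) or (horizontal distance between bush_good and pocket_3 below 0.012 m and horizontal distance between gauge and bush_good below 0.004 m and z of gauge in the frame of bush_good below 0.0215 m) or (horizontal distance between bush_worn and pocket_3 below 0.012 m and horizontal distance between gauge and bush_worn below 0.004 m and z of gauge in the frame of bush_worn below 0.014 m))), for 0.05 s.
At the end, for the whole second after the job is handed in: The tight bush stands upright (within 7 degrees) and still in the blue dish, the worn one likewise in the red dish (axes within 32 mm of the dish's middle along each side), the good one upright in the tray; the gauge is upright in its stand, collar down (within 4 mm) (x of bush_tight in the frame of ream_dish between -0.032 and 0.032 m and y of bush_tight in the frame of ream_dish between -0.032 and 0.032 m and z of bush_tight in the frame of ream_dish between 0 and 0.008 m and angle between each of bush_tight, bush_worn, bush_good's own z axis and vertical below 0.12 rad and linear speed of each of bush_tight, bush_worn, bush_good, gauge below 0.02 m/s and x of bush_worn in the frame of scrap_dish between -0.032 and 0.032 m and y of bush_worn in the frame of scrap_dish between -0.032 and 0.032 m and z of bush_worn in the frame of scrap_dish between 0 and 0.008 m and x of bush_good in the frame of tray between -0.012 and 0.012 m and y of bush_good in the frame of tray between -0.08 and 0.08 m and z of bush_good in the frame of tray between 0 and 0.008 m and horizontal distance between gauge and gauge_stand below 0.005 m and z of gauge in the frame of gauge_stand between 0.009 and 0.017 m and angle between gauge's own z axis and vertical below 0.1 rad); the robot touches nothing.
It fails at once if the gauge is forced: more than 30 N between gauge and bush (contact force between gauge and bush_tight above 30 N or contact force between gauge and bush_good above 30 N or contact force between gauge and bush_worn above 30 N).
It fails at once if a bush or the gauge is dropped or thrown (moves faster than 0.5 m/s out of the fingers) ((linear speed of bush_tight above 0.5 m/s and contact force between the fingers and bush_tight below 0.01 N) or (linear speed of bush_good above 0.5 m/s and contact force between the fingers and bush_good below 0.01 N) or (linear speed of bush_worn above 0.5 m/s and contact force between the fingers and bush_worn below 0.01 N) or (linear speed of gauge above 0.5 m/s and contact force between the fingers and gauge below 0.01 N)).
It fails at once if a bystander is shifted by more than 30 mm (distance of any of oil_pot, dial_ring, finial, loupe, screwdriver, screw_tin from where it was at the start of the episode above 0.03 m).
It also fails if it takes over 72 s, if anything falls off the work surface, if the arm or the gripper's body presses on something with over 40 N, if the wrist force passes 120 N, or if a joint passes its speed limit or range.

### The arm

A 6-joint arm with a two-finger parallel gripper is mounted at the origin on the work surface. World frame = base frame: x ahead of the robot, y to its left, z up, the work surface at z = 0. Lengths are in mm, angles in rad, forces in N, time in s.
With the tool pointing down it reaches from about 350 to 975 mm from the base axis. Payload 4.9 kg.
Tool frame: the origin (TCP) lies on the centre line of the jaws, within the pads' length; the fingertips stand r.tips_ahead ahead of it and the grasp point (between the pads) lies 3 mm ahead of it (r.tips_ahead is the distance from the TCP to the fingertips, in mm); z points along the fingers, y is the line along which they close (so a half turn about z gives the same grasp; the last joint's range is limited). The gripper opens to 85 mm and grips with 20 to 120 N. Pads are 22 mm wide; open, the fingers measure 114 mm over their backs; the gripper's body (76 mm by 85 mm) begins 54 mm behind the grasp point. The pads swing forward as they close: fully open they stand 13 mm farther back than shut.
Start: joints at [-1.321, 0.053, 1.613, -0, 1.476, -0.119], TCP at [225.304, -582.958, 253.304] pointing down, gripper open.
Joint ranges: [-3.01, 3.01], [-1.01, 2.22], [0.06, 2.58], [-1.02, 4.17], [0.09, 2.62], [-3.14, 3.14]. Speed limits (rad/s): [2.57, 2.57, 3.14, 3.14, 3.14, 3.14].

### API

Orientations are given as a 3x3 rotation matrix whose columns are the frame's x, y, z axes.
In Python, from cell import r gives the robot as it stands.
- The arm moves only by the shell command python3 -m crank 'ROWS'. ROWS is JSON, a list of rows, each a list of 7 numbers: the shift along the tool's x, y, z in m, then the turn, a rotation vector about the tool's x, y, z in rad, then the finger opening in m, from 0 to 0.0854. In form: [[dx, dy, dz, rx, ry, rz, jaw], ...]. A call has exactly 5 rows; each row is the pose to reach, as a shift and turn from the pose commanded when the call began, along the tool's axes at that moment; what a row does not reach only later rows make up. A row lasts 1/10 s, in which the tool goes at most 50 mm and 8.59 degrees, less where a joint would pass 70% of its speed; a pose out of reach is approached as far as the arm can. A call with a gripper value outside its range is refused whole. The fingers move at their own pace and stop on an object; the grip force is fixed at half the most. Time passes only in rows, so rows that repeat a pose let the fingers close, or fill a call up. It gives the time, the measured TCP pose, the force, the opening and the grip force at its end, in the units of the state.
- r.get_state(): the state, without advancing time (a new reading comes with each control period).
- r.snapshot(name): name is "side" or "top" or "wrist"; returns the picture (480x640x3 uint8, red, green, blue); there is no depth.
- r.camera_model(name): a dict with "fov_y" (degrees; the focal length in pixels is half the picture's height over the tangent of half this angle, whatever the lens; pixels are square), "cx", "cy" (the principal point, pixels), "k1" (the pictures are not rectified: a ray, as slopes to the right and down, at radius r is drawn at 1 + k1 r^2 times it, then the intrinsics apply), "eye" and "orientation" of the camera in the world; the wrist camera has in their place "tool_from_camera" (4x4, takes a point from camera to tool coordinates, whose origin is the TCP and whose axes are the flange's). Camera axes: x right, y up, looking along -z (the intrinsics and any distortion apply to the point x, -y, -z); pixel columns grow to the right and rows downward; lengths in mm; the calibration is good to about 2 mm. A picture is of the moment at which its call begins: read the wrist's pose just before it. camera_model takes no time and is no camera call.
- r.close_job(): hands the job in; it is judged then, once.
Trained networks look in the newest picture that a camera, given by its name, has taken for a name from the list of things; names that differ only in an ending like _2 or _b are one class to them, and where a whole thing is asked for, a point or a joint stands for the part that bears it (a point fixed in the world has none). Each returns a list of dicts, best first, with "score" (0 to 1); they miss things now and then, are a little off and sometimes report something else, mostly with a low value. They report only what shows in the picture. A call takes as long as a camera call. They do not tell look-alikes from the thing itself.
- r.trace(camera, target): "region" (480x640 bool, what is visible of it) and "rect" ([centre column, centre row, width, height] in pixels, round what is visible of it).
The state is a dict: "time": time; "joints": joint angles; "joint_velocities": joint speeds; "joint_torque": joint torques, N m; "tcp_pos": TCP position; "ee_rot": TCP orientation; "ft_force": force on the tool from outside, world axes, zero at the start; "ft_torque": the same for the moment, N m; "grip_width": opening from 0.0 (shut) to 1.0 (fully open); "finger_force": force on a finger pad.
Only numpy, scipy, OpenCV 4.12 (cv2) and the standard library are available. Lean on these libraries where they do the work, as an engineer would, in place of code of your own. Each camera call takes 0.05 s, during which the arm holds its last target. There are 200 camera calls.

## Working session

There is one attempt and no reset: what is moved stays moved. The work goes in short steps, Python scripts to look and compute and a shell command to move; the robot and the scene stay as the last step left them, time stands still between calls to the robot, and variables do not carry over. Pictures are saved under pics/ and viewed, at most 10 in all, crops included, and the job is handed in when it is done.

```bash
ls; mkdir -p pics
cat > h.py <<'E'
import numpy as np,cv2
from cell import r
def cam(name,st=None):
    m=r.camera_model(name); f=240/np.tan(np.radians(m["fov_y"]/2))
    if name=="wrist":
        st=st or r.get_state(); T=np.array(m["tool_from_camera"]); R0=np.array(st["ee_rot"])
        R=R0@T[:3,:3]; e=R0@T[:3,3]+np.array(st["tcp_pos"])
    else: R=np.array(m["orientation"]); e=np.array(m["eye"])
    return m,f,R,e
def unproj(name,u,v,z,st=None):
    m,f,R,e=cam(name,st); x=(u-m["cx"])/f; y=(v-m["cy"])/f
    a,b=x,y
    for _ in range(20):
        k=1+m["k1"]*(a*a+b*b); a,b=x/k,y/k
    d=R@np.array([a,-b,-1]); return e+d*(z-e[2])/d[2]
def proj(name,p,st=None):
    m,f,R,e=cam(name,st); q=R.T@(np.array(p,float)-e); a,b=q[0]/-q[2],-q[1]/-q[2]
    k=1+m["k1"]*(a*a+b*b); return m["cx"]+f*a*k,m["cy"]+f*b*k
def snap(name,out=None):
    st=r.get_state(); im=r.snapshot(name)
    if out: cv2.imwrite("pics/"+out,cv2.cvtColor(im,cv2.COLOR_RGB2BGR))
    return st,im
E
python3 - <<'E'
from h import *
np.set_printoptions(precision=1,suppress=True)
snap("top","top.png");snap("side","side.png")
print(r.tips_ahead); s=r.get_state();print(s['ee_rot'],s['ft_force'])
for c in("top","side"):
    m=r.camera_model(c);print(c,m)
for n in["gauge","gauge_stand","tray","ream_dish","scrap_dish","pocket_1"]:
    for d in r.trace("top",n)[:3]: print(n,d["score"],np.array(d["rect"]),unproj("top",d["rect"][0],d["rect"][1],0))
print(r.camera_model("wrist"))
E
```

```text
pics
22.0
[[ 0.9  0.4 -0. ]
 [ 0.4 -0.9  0. ]
 [ 0.  -0.  -1. ]] [-0.4  0.1  0.8]
top {'fov_y': 47.88766419406292, 'cx': 323.5437605622238, 'cy': 233.99186585497807, 'k1': -0.1612271578474447, 'eye': array([ 383.9,   76.2, 1080.8]), 'orientation': array([[-0.1,  1. , -0.2],
       [-1. , -0.1,  0. ],
       [-0. ,  0.2,  1. ]])}
side {'fov_y': 53.00242017481594, 'cx': 315.0881021967928, 'cy': 235.60759382823306, 'k1': -0.09722103161890583, 'eye': array([127.1, 565.6, 680.6]), 'orientation': array([[-0.7,  0.5, -0.5],
       [-0.7, -0.5,  0.5],
       [-0. ,  0.7,  0.7]])}
gauge 0.73 [191.1 296.6  19.   11.9] [515.3 332.6   0. ]
gauge 0.51 [319.1 182.9  17.8  24. ] [729.   53.1   0. ]
gauge_stand 0.89 [198.8 298.1  39.3  44.3] [511. 317.   0.]
gauge_stand 0.88 [249.1 347.1  37.8  29.5] [405.1 222.1   0. ]
gauge_stand 0.64 [189.7 365.1  32.5  33.4] [379.2 343.2   0. ]
tray 0.61 [339.9 292.6 103.6  40.2] [496.4  32.8   0. ]
ream_dish 0.71 [507.4 310.2  50.1  48.5] [ 426.3 -302.7    0. ]
ream_dish 0.41 [191.4 295.9  20.7  17.6] [516.7 332.    0. ]
scrap_dish 0.63 [480.9 213.7  52.5  50. ] [ 631.5 -278.     0. ]
pocket_1 0.76 [339.9 293.6 109.2  48.8] [494.4  33.    0. ]
{'fov_y': 61.49576458720828, 'cx': 318.6111990146101, 'cy': 233.73233420517386, 'k1': -0.062224168500952366, 'tool_from_camera': array([[  -0. ,    1. ,    0.3,   67.1],
       [   1. ,    0. ,    0. ,    0.7],
       [   0. ,    0.3,   -1. , -119.8],
       [   0. ,    0. ,    0. ,    1. ]])}
```

View pics/top.png

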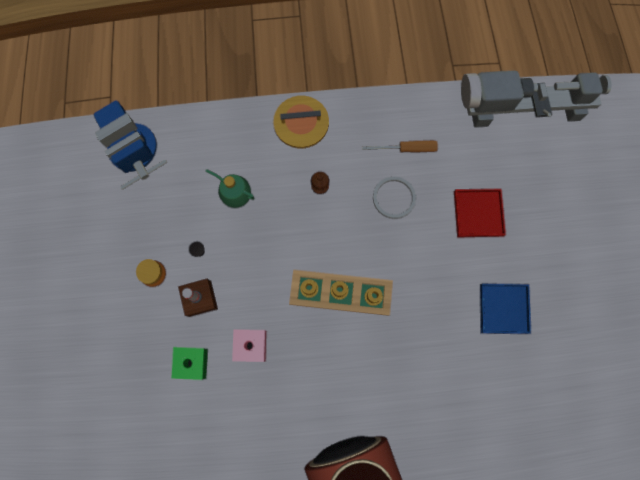

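View pics/side.png

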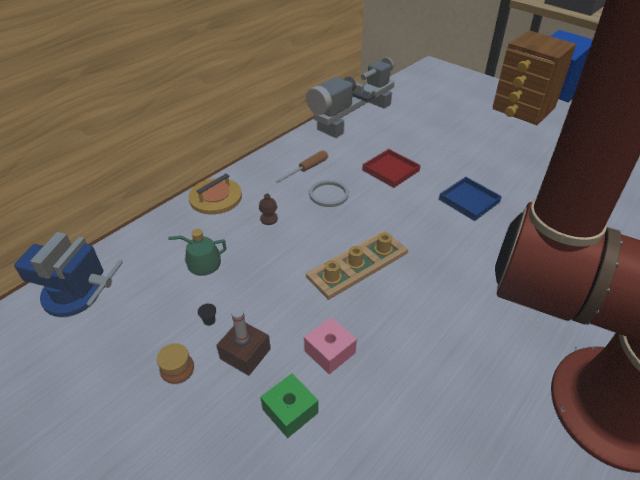

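The stand wanted is the dark one at top-view (198,298), with the gauge's pale handle in it. Its look-alikes are the pink block (249,346) and the green block (189,364), both without a gauge. The tray is at (340,292), with bushes at (310,288), (340,290) and (374,295). The red dish is at (480,213) and the blue one at (505,309).

```bash
cat >> h.py <<'E'
from scipy.spatial.transform import Rotation as Ro
def go(x,y,z,yaw=None,st=None):
    "print shift (m) and rotvec in tool axes to get TCP there, pointing down, tool x at yaw deg"
    st=st or r.get_state(); R0=np.array(st["ee_rot"])
    if yaw is None: yaw=np.degrees(np.arctan2(R0[1,0],R0[0,0]))
    c,s=np.cos(np.radians(yaw)),np.sin(np.radians(yaw))
    R1=np.array([[c,s,0],[s,-c,0],[0,0,-1]])
    d=R0.T@(np.array([x,y,z])-st["tcp_pos"])/1000
    print("t",round(st["time"],2),"shift",np.round(d,4),"rot",np.round(Ro.from_matrix(R0.T@R1).as_rotvec(),3),"tcp",np.round(st["tcp_pos"],1),"F",np.round(st["ft_force"],1),"g",round(st["grip_width"],3),round(float(np.max(st["finger_force"])),1))
E
python3 - <<'E'
from h import *
np.set_printoptions(precision=1,suppress=True)
st,im=snap("top")
def quad(mask,z):
    cs=max(cv2.findContours(mask.astype(np.uint8),0,2)[0],key=cv2.contourArea)
    b=cv2.boxPoints(cv2.minAreaRect(cs)); P=np.array([unproj("top",*p,z)[:2] for p in b]); return P
for n,z in(("tray",12),("ream_dish",18),("scrap_dish",18)):
    d=r.trace("top",n)[0]; P=quad(d["region"],z); print(n,d["score"],P.mean(0),P.tolist())
hsv=cv2.cvtColor(im,cv2.COLOR_RGB2HSV)
for c in((310,288),(340,290),(374,296),(187,293)): print(c,unproj("top",*c,38))
print(unproj("top",187,293,111),unproj("top",198,298,20))
# gauge axis from the side camera
print(unproj("side",238,314,111))
go(512,310,260,0)
s=r.get_state();print(s["joints"])
E
```

```text
tray 0.94 [496.4  30.9] [[482.15030652069527, 136.9311899419847], [552.4991698116257, 123.06524498242788], [510.38421680548265, -76.33862811613179], [440.6643468306933, -60.129286390977256]]
ream_dish 0.67 [ 430.8 -292.8] [[487.8998366041126, -246.45226959394117], [476.55109961148986, -354.8176832904221], [373.1009497710129, -338.26632346063013], [385.4686474986898, -231.74556903053318]]
scrap_dish 0.93 [ 629.9 -268.2] [[684.9562955570085, -218.89434965796906], [679.1596414946707, -330.7799847142368], [574.286873990275, -316.20477424437854], [581.040371928292, -206.83747108031045]]
(310, 288) [506.8  91.   38. ]
(340, 290) [497.4  33.6  38. ]
(374, 296) [479.5 -30.7  38. ]
(187, 293) [518.4 331.4  38. ]
[509.  313.5 111. ] [508.9 314.2  20. ]
[506.6 316.2 111. ]
t 0.6 shift [ 0.6 -0.7 -0. ] rot [ 0.  -0.   0.4] tcp [ 225.3 -583.   253.3] F [-0.1 -0.   0.5] g 0.997 0.0
[-1.3  0.1  1.6  0.   1.5 -0.1]
```

Run:
```python
from h import *
go(485,0,260,78)
```

```text
t 0.6 shift [ 0.4524 -0.4501 -0.0067] rot [ 0.     0.    -0.993] tcp [ 225.3 -583.   253.3] F [-0.1 -0.   0.5] g 0.997 0.0
```

```bash
python3 -m crank '[[0.03,-0.03,0,0,0,-0.14,0.0854],[0.065,-0.065,0,0,0,-0.28,0.0854],[0.1,-0.1,0,0,0,-0.42,0.0854],[0.135,-0.135,0,0,0,-0.56,0.0854],[0.17,-0.17,0,0,0,-0.7,0.0854]]'
python3 - <<'E'
from h import *
go(485,0,260,78)
E
```

```text
time: 1.1
tcp_pos: [323.0, -361.4, 253.4]
ee_rot: [[0.477, 0.879, 0.001], [0.879, -0.477, -0.0], [-0.0, 0.001, -1.0]]
ft_force: [0.7, 0.2, -0.8]
grip_width: 1.0
finger_force: 0.0
t 1.1 shift [ 0.3949 -0.0299 -0.0066] rot [ 0.001  0.    -0.288] tcp [ 323.  -361.4  253.4] F [ 0.7  0.2 -0.8] g 1.0 0.0
```

```bash
python3 -m crank '[[0.048,-0.004,0,0,0,-0.08,0.0854],[0.096,-0.007,0,0,0,-0.15,0.0854],[0.144,-0.011,0,0,0,-0.22,0.0854],[0.192,-0.015,0,0,0,-0.288,0.0854],[0.24,-0.018,0,0,0,-0.288,0.0854]]'
python3 - <<'E'
from h import *
go(485,0,260,78)
E
```

```text
time: 1.6
tcp_pos: [422.7, -142.2, 253.7]
ee_rot: [[0.212, 0.977, 0.001], [0.977, -0.212, -0.001], [-0.0, 0.001, -1.0]]
ft_force: [1.1, -0.5, 0.7]
grip_width: 0.998
finger_force: 0.0
t 1.6 shift [ 0.1522  0.0308 -0.0063] rot [ 0.001  0.    -0.004] tcp [ 422.7 -142.2  253.7] F [ 1.1 -0.5  0.7] g 0.998 0.0
```

```bash
python3 -m crank '[[0.05,0.01,0,0,0,0,0.0854],[0.1,0.02,0,0,0,0,0.0854],[0.152,0.031,0,0,0,0,0.0854],[0.152,0.031,0,0,0,0,0.0854],[0.152,0.031,0,0,0,0,0.0854]]' | head -2
python3 - <<'E'
from h import *
st,im=snap("wrist","w1.png")
go(485,0,260,78)
for p in [(507,91,38),(497,33,38),(480,-30,38)]: print(proj("wrist",p,st))
d=r.trace("wrist","tray");print([(x["score"],x["rect"]) for x in d])
np.save("st_w1.npy",st,allow_pickle=True)
E
```

```text
time: 2.1
tcp_pos: [485.0, -1.0, 253.3]
t 2.15 shift [ 0.0021 -0.0002 -0.0067] rot [-0.     0.001 -0.004] tcp [484.8  -2.1 253.3] F [ 0.4 -0.2 -0. ] g 1.002 0.0
(np.float64(320.80387801605), np.float64(86.85644900067001))
(np.float64(323.63362368690935), np.float64(161.79718075016683))
(np.float64(319.46688925887696), np.float64(237.96432031421833))
[(0.89, [324.0, 153.2, 85.6, 225.9])]
```

View pics/w1.png

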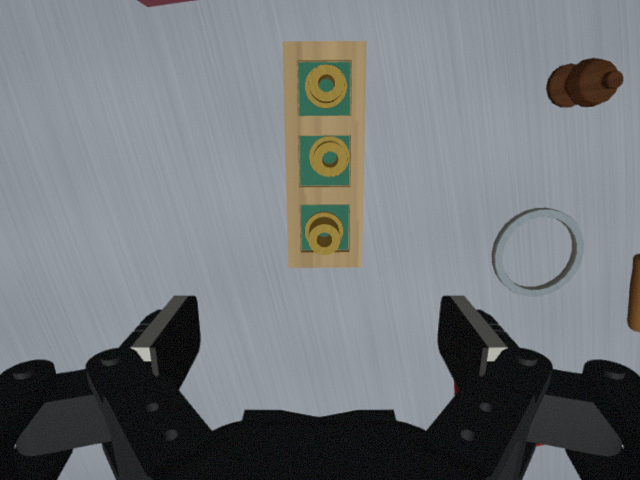

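The tray fills the middle of the picture, with bores at about (326,84), (330,158) and (324,240). Both finger pads are at the bottom, clear of it. I'll take one closer look from about 80 mm lower.

```bash
python3 -m crank '[[0,0,0.045,0,0,0,0.0854],[0,0,0.08,0,0,0,0.0854],[0,0,0.08,0,0,0,0.0854],[0,0,0.08,0,0,0,0.0854],[0,0,0.08,0,0,0,0.0854]]' | head -2
python3 - <<'E'
from h import *
st,im=snap("wrist","w2.png")
np.save("st_w2.npy",st,allow_pickle=True)
crop=cv2.resize(cv2.cvtColor(im[0:300,230:430],cv2.COLOR_RGB2BGR),None,fx=2,fy=2,interpolation=cv2.INTER_CUBIC)
cv2.imwrite("pics/w2c.png",crop)
for p in [(507,91,38),(497,33,38),(480,-30,38)]: print(proj("wrist",p,st))
E
```

```text
time: 2.7
tcp_pos: [486.2, -3.1, 176.0]
(np.float64(317.0620240612537), np.float64(72.64046678404645))
(np.float64(321.3470858549154), np.float64(170.24689564759123))
(np.float64(316.6200441345962), np.float64(266.87748771799494))
```

View pics/w2c.png

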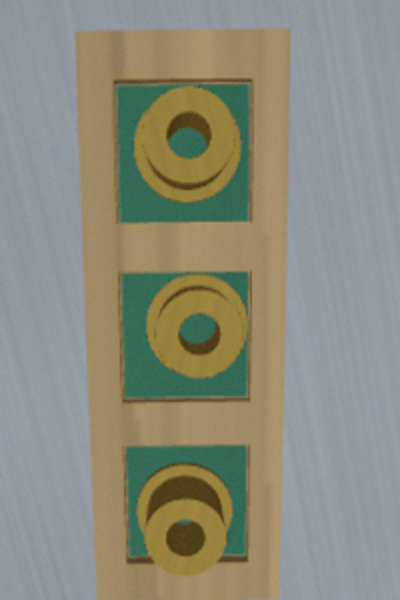

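Bore mouths in the full picture are at about (324.2,67.5), (329.7,167) and (322.7,268.5). All three bushes stand upright.

Run:
```python
from h import *
st=np.load("st_w2.npy",allow_pickle=True).item()
for p in((324.2,67.5),(329.7,167),(322.7,268.5)): print(np.round(unproj("wrist",*p,38,st),1))
print("pockets")
for b in [((115,85),(249,80),(252,219),(117,222)),((120,272),(248,272),(249,395),(122,401)),((126,448),(246,446),(247,557),(128,560))]:
    print(np.round(np.mean([unproj("wrist",230+x/2,y/2,12,st) for x,y in b],0),1))
go(500,260,190,78)
```

```text
[511.8  93.   38. ]
[502.6  33.9  38. ]
[483.8 -32.   38. ]
pockets
[510.1  91.1  12. ]
[497.7  31.4  12. ]
[485.3 -28.9  12. ]
t 2.75 shift [ 0.2598 -0.0427 -0.014 ] rot [ 0.005 -0.    -0.006] tcp [486.4  -2.9 176.2] F [ 0.3 -1.1  0.2] g 1.0 0.0
```

```bash
python3 -m crank '[[0.045,-0.007,-0.01,0,0,0,0.0854],[0.095,-0.016,-0.02,0,0,0,0.0854],[0.145,-0.025,-0.024,0,0,0,0.0854],[0.195,-0.033,-0.024,0,0,0,0.0854],[0.245,-0.042,-0.024,0,0,0,0.0854]]' | head -2; python3 -m crank '[[0.01,0,0,0,0,0,0.0854],[0.01,0,0,0,0,0,0.0854],[0.01,0,0,0,0,0,0.0854],[0.01,0,0,0,0,0,0.0854],[0.01,0,0,0,0,0,0.0854]]' | head -2;python3 - <<'E'
from h import *
st,im=snap("wrist","w3.png")
np.save("st_w3.npy",st,allow_pickle=True)
go(509,314,200,78)
for n in("gauge","gauge_stand"):
  for d in r.trace("wrist",n)[:2]: print(n,d["score"],d["rect"])
print(proj("wrist",(509,314,111),st),proj("wrist",(509,314,40),st))
E
```

```text
time: 3.25
tcp_pos: [496.9, 244.4, 200.5]
time: 3.75
tcp_pos: [498.1, 250.5, 197.5]
t 3.8 shift [ 0.0642 -0.0029 -0.0025] rot [ 0.    -0.    -0.007] tcp [498.1 250.6 197.5] F [ 0.4 -0.1  0.2] g 1.001 0.0
gauge 0.67 [316.8, 129.9, 38.7, 37.8]
gauge 0.37 [370.9, 380.6, 82.9, 85.9]
gauge_stand 0.96 [137.3, 134.1, 113.5, 102.1]
gauge_stand 0.81 [215.9, 277.6, 100.0, 92.2]
(np.float64(311.48956931838285), np.float64(127.76124346095392)) (np.float64(313.27674314982386), np.float64(126.65739019746032))
```

View pics/w3.png

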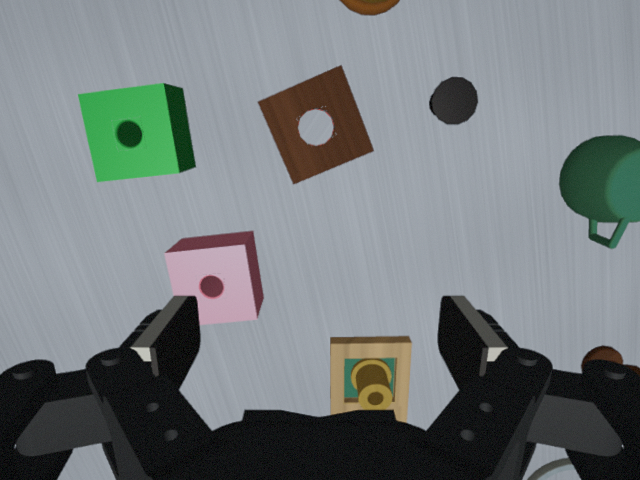

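The dark stand is the right one: corners (258,101), (341,66), (373,151) and (293,183), with the gauge's round top at (316,127). The green and pink blocks have empty holes.

Run:
```python
from h import *
st=np.load("st_w3.npy",allow_pickle=True).item()
print(unproj("wrist",316.2,127.5,111,st)); print(np.mean([unproj("wrist",*p,40,st) for p in((258,101),(341,66),(373,151),(293,183))],0))
p=unproj("wrist",316.2,127.5,111,st)
go(p[0],p[1],125,78)
```

```text
[511.31168953 313.61936251 111.        ]
[511.00279156 313.85707248  40.        ]
t 3.9 shift [ 0.064  -0.0003  0.0723] rot [ 0.     0.    -0.006] tcp [498.  251.  197.3] F [-0.6 -0.2  0.9] g 1.002 0.0
```

```bash
python3 -m crank '[[0.04,0,0,0,0,0,0.0854],[0.064,0,0.02,0,0,0,0.0854],[0.064,0,0.06,0,0,0,0.0854],[0.064,0,0.1,0,0,0,0.0854],[0.064,0,0.102,0,0,0,0.0854]]' | head -2
python3 - <<'E'
from h import *
go(511.2,313.7,95,78)
E
```

```text
time: 4.4
tcp_pos: [507.2, 312.3, 88.7]
t 4.4 shift [ 0.0022  0.0035 -0.0064] rot [-0.01   0.007 -0.005] tcp [507.2 312.3  88.7] F [-0.8 -0.7 -1. ] g 1.0 0.0
```

```bash
python3 -m crank '[[0,0,0,0,0,0,0.0854],[0,0,0,0,0,0,0.05],[0,0,0,0,0,0,0.03],[0,0,0,0,0,0,0.022],[0,0,0,0,0,0,0.022]]' | head -2
python3 - <<'E'
from h import *
go(511.2,313.7,95,78)
E
```

```text
time: 4.9
tcp_pos: [512.1, 314.6, 96.8]
t 4.9 shift [-0.0011 -0.0007  0.0018] rot [ 0.002 -0.001 -0.005] tcp [512.1 314.6  96.8] F [-0.3 -0.1  0.4] g 0.332 0.0
```

```bash
python3 -m crank '[[0,0,0,0,0,0,0.01],[0,0,0,0,0,0,0.01],[0,0,0,0,0,0,0.01],[0,0,0,0,0,0,0.01],[0,0,0,0,0,0,0.01]]'
python3 - <<'E'
from h import *
go(511.2,313.7,95,78)
E
```

```text
time: 5.4
tcp_pos: [511.8, 314.6, 96.3]
ee_rot: [[0.212, 0.977, 0.001], [0.977, -0.212, 0.0], [0.001, 0.001, -1.0]]
ft_force: [-1.9, -0.1, 4.9]
grip_width: 0.195
finger_force: 58.7
t 5.4 shift [-0.001  -0.0004  0.0013] rot [ 0.001 -0.001 -0.004] tcp [511.8 314.6  96.3] F [-1.9 -0.1  4.9] g 0.195 58.7
```

```bash
python3 -m crank '[[0,0,-0.01,0,0,0,0.01],[0,0,-0.03,0,0,0,0.01],[0,0,-0.055,0,0,0,0.01],[0,0,-0.06,0,0,0,0.01],[0,0,-0.06,0,0,0,0.01]]'
python3 - <<'E'
from h import *
go(512.4,93.8,155,78)
E
```

```text
time: 5.9
tcp_pos: [512.0, 314.6, 156.3]
ee_rot: [[0.212, 0.977, 0.002], [0.977, -0.212, 0.001], [0.001, 0.002, -1.0]]
ft_force: [-0.6, 0.2, -1.2]
grip_width: 0.194
finger_force: 58.7
t 5.9 shift [-0.2157  0.0473  0.0011] rot [ 0.002 -0.001 -0.005] tcp [512.  314.6 156.3] F [-0.6  0.2 -1.2] g 0.194 58.7
```

```bash
python3 -m crank '[[-0.04,0.009,0,0,0,0,0.01],[-0.085,0.019,0,0,0,0,0.01],[-0.13,0.028,0,0,0,0,0.01],[-0.175,0.038,0,0,0,0,0.01],[-0.2157,0.0473,0,0,0,0,0.01]]'|head -2;  python3 -m crank '[[0,0,0.005,0,0,0,0.01],[0,0,0.01,0,0,0,0.01],[0,0,0.015,0,0,0,0.01],[0,0,0.02,0,0,0,0.01],[0,0,0.02,0,0,0,0.01]]'|head -2
python3 - <<'E'
from h import *
st,im=snap("wrist","w4.png")
np.save("st_w4.npy",st,allow_pickle=True)
go(512.4,93.8,131,78)
T=st["tcp_pos"]
for p in [(511.8,93,38),(T[0]-.5,T[1]-.8,T[2]-83.3)]: print(proj("wrist",p,st))
cv2.imwrite("pics/w4c.png",cv2.resize(cv2.cvtColor(im[80:380,220:420],cv2.COLOR_RGB2BGR),None,fx=2,fy=2,interpolation=cv2.INTER_CUBIC))
E
```

```text
time: 6.4
tcp_pos: [510.3, 91.7, 153.2]
time: 6.9
tcp_pos: [510.9, 94.6, 133.8]
t 6.95 shift [-0.0004  0.0012  0.0034] rot [-0.002  0.    -0.003] tcp [511.3  94.5 134.4] F [-0.   0.3 -0.4] g 0.195 58.7
(np.float64(320.33201929720303), np.float64(248.50033910906828))
(np.float64(317.48119806492645), np.float64(254.7411774980621))
```

View pics/w4c.png

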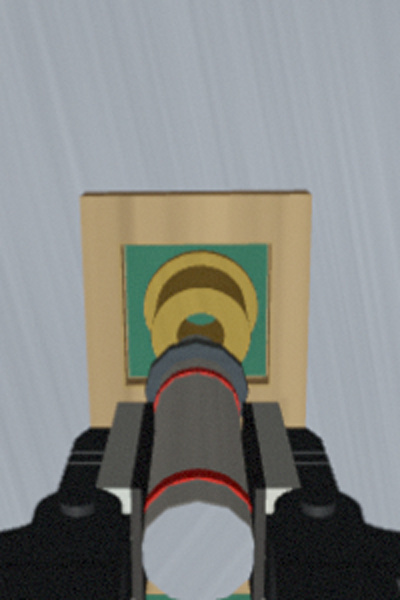

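The bush's top ring is centred near column 320 and the gauge near 318.5, so the gauge needs about 1 mm in tool +y. I'll correct and descend.

```bash
python3 -m crank '[[-0.0004,0.0012,0.003,0,0,0,0.01],[-0.0004,0.0012,0.006,0,0,0,0.01],[-0.0004,0.0012,0.01,0,0,0,0.01],[-0.0004,0.0012,0.01,0,0,0,0.01],[-0.0004,0.0012,0.01,0,0,0,0.01]]'|head -2;   python3 - <<'E'
from h import *
go(512.4,93.8,121.3,78)
E
```

```text
time: 7.45
tcp_pos: [512.8, 92.9, 125.1]
t 7.45 shift [ 0.0008 -0.0006  0.0038] rot [-0.     0.    -0.005] tcp [512.8  92.9 125.1] F [ 0.2 -0.1 -1.1] g 0.195 58.7
```

```bash
D(){ grep -E "tcp_pos|ft_force"; }; python3 -m crank '[[0,0,0.001,0,0,0,0.01],[0,0,0.002,0,0,0,0.01],[0,0,0.003,0,0,0,0.01],[0,0,0.004,0,0,0,0.01],[0,0,0.004,0,0,0,0.01]]'|D; python3 -m crank '[[0,0,0.0005,0,0,0,0.01],[0,0,0.001,0,0,0,0.01],[0,0,0.0015,0,0,0,0.01],[0,0,0.002,0,0,0,0.01],[0,0,0.002,0,0,0,0.01]]'|D
```

```text
tcp_pos: [512.8, 92.9, 121.1]
ft_force: [0.0, 0.0, -1.0]
tcp_pos: [512.9, 92.9, 119.2]
ft_force: [-0.4, -0.2, -1.9]
```

```bash
D(){ grep -E "tcp_pos|ft_force"; }; python3 -m crank '[[0,0,0.0005,0,0,0,0.01],[0,0,0.001,0,0,0,0.01],[0,0,0.0015,0,0,0,0.01],[0,0,0.002,0,0,0,0.01],[0,0,0.002,0,0,0,0.01]]'|D
```

```text
tcp_pos: [512.8, 92.9, 117.2]
ft_force: [-0.1, 0.3, -1.8]
```

```bash
D(){ grep -E "tcp_pos|ft_force"; }; python3 -m crank '[[0,0,0.0005,0,0,0,0.01],[0,0,0.001,0,0,0,0.01],[0,0,0.0015,0,0,0,0.01],[0,0,0.0015,0,0,0,0.01],[0,0,0.0015,0,0,0,0.01]]'|D
```

```text
tcp_pos: [512.9, 92.9, 115.8]
ft_force: [-0.9, 0.1, -2.1]
```

```bash
D(){ grep -E "tcp_pos|ft_force"; }; python3 -m crank '[[0,0,0.0005,0,0,0,0.01],[0,0,0.001,0,0,0,0.01],[0,0,0.0015,0,0,0,0.01],[0,0,0.002,0,0,0,0.01],[0,0,0.002,0,0,0,0.01]]'|D
```

```text
tcp_pos: [512.8, 92.9, 113.7]
ft_force: [-0.1, 0.0, -0.7]
```

```bash
D(){ grep -E "tcp_pos|ft_force"; }; python3 -m crank '[[0,0,0.0005,0,0,0,0.01],[0,0,0.001,0,0,0,0.01],[0,0,0.0015,0,0,0,0.01],[0,0,0.002,0,0,0,0.01],[0,0,0.002,0,0,0,0.01]]'|D
```

```text
tcp_pos: [512.8, 92.9, 111.7]
ft_force: [0.5, 0.8, -1.0]
```

```bash
D(){ grep -E "tcp_pos|ft_force"; }; python3 -m crank '[[0,0,0.0005,0,0,0,0.01],[0,0,0.0015,0,0,0,0.01],[0,0,0.0025,0,0,0,0.01],[0,0,0.0035,0,0,0,0.01],[0,0,0.0035,0,0,0,0.01]]'|D
```

```text
tcp_pos: [512.8, 92.9, 108.1]
ft_force: [0.1, -0.5, -0.9]
```

```bash
D(){ grep -E "tcp_pos|ft_force"; }; python3 -m crank '[[0,0,0.0005,0,0,0,0.01],[0,0,0.001,0,0,0,0.01],[0,0,0.0015,0,0,0,0.01],[0,0,0.0015,0,0,0,0.01],[0,0,0.0015,0,0,0,0.01]]'|D
```

```text
tcp_pos: [512.9, 92.9, 106.8]
ft_force: [-0.2, 0.4, -0.9]
```

```bash
D(){ grep -E "tcp_pos|ft_force"; }; python3 -m crank '[[0,0,0.0005,0,0,0,0.01],[0,0,0.001,0,0,0,0.01],[0,0,0.001,0,0,0,0.01],[0,0,0.001,0,0,0,0.01],[0,0,0.001,0,0,0,0.01]]'|D
```

```text
tcp_pos: [512.9, 92.9, 105.8]
ft_force: [-0.0, 0.4, -0.6]
```

```bash
D(){ grep -E "tcp_pos|ft_force"; }; python3 -m crank '[[0,0,0.0005,0,0,0,0.01],[0,0,0.001,0,0,0,0.01],[0,0,0.001,0,0,0,0.01],[0,0,0.001,0,0,0,0.01],[0,0,0.001,0,0,0,0.01]]'|D
```

```text
tcp_pos: [512.9, 93.0, 104.9]
ft_force: [-0.7, 0.3, -0.5]
```

```bash
D(){ grep -E "tcp_pos|ft_force"; }; python3 -m crank '[[0,0,0.0005,0,0,0,0.01],[0,0,0.001,0,0,0,0.01],[0,0,0.001,0,0,0,0.01],[0,0,0.001,0,0,0,0.01],[0,0,0.001,0,0,0,0.01]]'|D
```

```text
tcp_pos: [512.8, 92.9, 103.6]
ft_force: [-0.6, 0.1, -1.2]
```

```bash
D(){ grep -E "tcp_pos|ft_force"; }; python3 -m crank '[[0,0,0.0005,0,0,0,0.01],[0,0,0.001,0,0,0,0.01],[0,0,0.0015,0,0,0,0.01],[0,0,0.0015,0,0,0,0.01],[0,0,0.0015,0,0,0,0.01]]'|D
```

```text
tcp_pos: [512.9, 92.9, 102.2]
ft_force: [-0.3, -0.2, -1.3]
```

```bash
D(){ grep -E "tcp_pos|ft_force"; }; python3 -m crank '[[0,0,0.0005,0,0,0,0.01],[0,0,0.001,0,0,0,0.01],[0,0,0.0015,0,0,0,0.01],[0,0,0.0015,0,0,0,0.01],[0,0,0.0015,0,0,0,0.01]]'|D
```

```text
tcp_pos: [512.9, 92.9, 100.7]
ft_force: [-0.5, -0.5, -0.6]
```

```bash
D(){ grep -E "tcp_pos|ft_force"; }; python3 -m crank '[[0,0,0.001,0,0,0,0.01],[0,0,0.002,0,0,0,0.01],[0,0,0.003,0,0,0,0.01],[0,0,0.0035,0,0,0,0.01],[0,0,0.0035,0,0,0,0.01]]'|D;  python3 -m crank '[[0,0,-0.005,0,0,0,0.01],[0,0,-0.015,0,0,0,0.01],[0,0,-0.025,0,0,0,0.01],[0,0,-0.035,0,0,0,0.01],[0,0,-0.04,0,0,0,0.01]]'|D
python3 - <<'E'
from h import *
go(503.2,34.7,131,78)
E
```

```text
tcp_pos: [512.8, 92.9, 97.1]
ft_force: [-1.5, 0.1, -0.9]
tcp_pos: [513.9, 92.9, 139.5]
ft_force: [-0.1, 0.1, -1.4]
t 14.95 shift [-0.0592  0.0018  0.0085] rot [ 0.003 -0.001 -0.005] tcp [513.9  92.9 139.5] F [-0.1  0.1 -1.4] g 0.191 58.7
```

Bush 1 took the no-go length with no resistance, so it is worn. On to the middle one.

```bash
D(){ grep -E "tcp_pos|ft_force"; }; python3 -m crank '[[-0.015,0.0008,0,0,0,0,0.01],[-0.03,0.0016,0,0,0,0,0.01],[-0.045,0.0024,0,0,0,0,0.01],[-0.0593,0.0032,0,0,0,0,0.01],[-0.0593,0.0032,0,0,0,0,0.01]]'|D; python3 -m crank '[[0,0,0.004,0,0,0,0.01],[0,0,0.008,0,0,0,0.01],[0,0,0.011,0,0,0,0.01],[0,0,0.011,0,0,0,0.01],[0,0,0.011,0,0,0,0.01]]'|D;  python3 - <<'E'
from h import *
st,im=snap("wrist","w5.png")
go(503.4,34.3,126,78)
cv2.imwrite("pics/w5c.png",cv2.resize(cv2.cvtColor(im[80:380,220:420],cv2.COLOR_RGB2BGR),None,fx=2,fy=2,interpolation=cv2.INTER_CUBIC))
E
```

```text
tcp_pos: [502.9, 32.2, 136.8]
ft_force: [-0.5, -0.2, -1.8]
tcp_pos: [503.4, 34.6, 126.1]
ft_force: [0.3, 0.3, -1.1]
t 16.0 shift [-0.0003 -0.      0.0003] rot [-0.     0.    -0.004] tcp [503.5  34.6 126.3] F [-0.3 -0.4 -0.6] g 0.194 58.7
```

View pics/w5c.png

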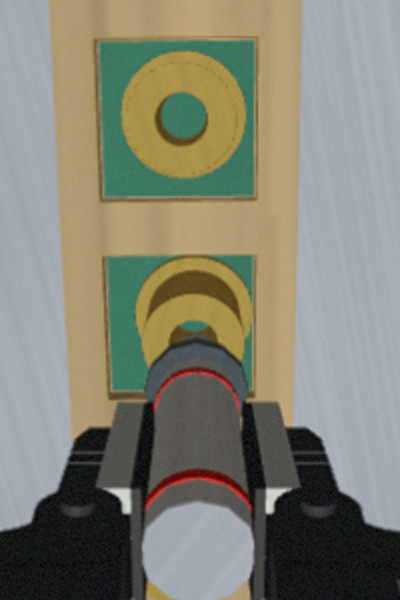

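The middle bush is centred near crop column 193.5 and the gauge near 196.8, so I'll shift −0.7 mm in tool y and go down.

```bash
D(){ grep -E "tcp_pos|ft_force"; }; python3 -m crank '[[0,-0.0007,0.001,0,0,0,0.01],[0,-0.0007,0.002,0,0,0,0.01],[0,-0.0007,0.003,0,0,0,0.01],[0,-0.0007,0.004,0,0,0,0.01],[0,-0.0007,0.004,0,0,0,0.01]]'|D; python3 -m crank '[[0,0,0.0005,0,0,0,0.01],[0,0,0.001,0,0,0,0.01],[0,0,0.0015,0,0,0,0.01],[0,0,0.002,0,0,0,0.01],[0,0,0.002,0,0,0,0.01]]'|D
```

```text
tcp_pos: [502.7, 34.4, 122.1]
ft_force: [0.0, -0.1, -0.9]
tcp_pos: [502.7, 34.4, 120.2]
ft_force: [-0.7, -0.5, -0.5]
```

```bash
D(){ grep -E "tcp_pos|ft_force"; }; python3 -m crank '[[0,0,0.0005,0,0,0,0.01],[0,0,0.001,0,0,0,0.01],[0,0,0.0015,0,0,0,0.01],[0,0,0.002,0,0,0,0.01],[0,0,0.002,0,0,0,0.01]]'|D
```

```text
tcp_pos: [502.7, 34.4, 118.2]
ft_force: [-0.3, -0.0, -1.8]
```

```bash
D(){ grep -E "tcp_pos|ft_force"; }; python3 -m crank '[[0,0,0.0005,0,0,0,0.01],[0,0,0.001,0,0,0,0.01],[0,0,0.001,0,0,0,0.01],[0,0,0.001,0,0,0,0.01],[0,0,0.001,0,0,0,0.01]]'|D
```

```text
tcp_pos: [502.8, 34.5, 117.3]
ft_force: [-0.3, 0.5, -1.3]
```

Depth is about 4 mm with no resistance yet.

```bash
D(){ grep -E "tcp_pos|ft_force"; }; python3 -m crank '[[0,0,0.0005,0,0,0,0.01],[0,0,0.001,0,0,0,0.01],[0,0,0.001,0,0,0,0.01],[0,0,0.001,0,0,0,0.01],[0,0,0.001,0,0,0,0.01]]'|D
```

```text
tcp_pos: [502.8, 34.5, 116.4]
ft_force: [-1.2, 0.7, -0.1]
```

```bash
D(){ grep -E "tcp_pos|ft_force"; }; python3 -m crank '[[0,0,0.0005,0,0,0,0.01],[0,0,0.001,0,0,0,0.01],[0,0,0.001,0,0,0,0.01],[0,0,0.001,0,0,0,0.01],[0,0,0.001,0,0,0,0.01]]'|D
```

```text
tcp_pos: [503.0, 34.5, 115.9]
ft_force: [-2.7, 0.0, 5.6]
```

```bash
D(){ grep -E "tcp_pos|ft_force"; }; python3 -m crank '[[0,0,0.0005,0,0,0,0.01],[0,0,0.001,0,0,0,0.01],[0,0,0.0015,0,0,0,0.01],[0,0,0.0015,0,0,0,0.01],[0,0,0.0015,0,0,0,0.01]]'|D
```

```text
tcp_pos: [503.4, 34.5, 115.7]
ft_force: [-3.7, 1.6, 10.1]
```

```bash
D(){ grep -E "tcp_pos|ft_force"; }; python3 -m crank '[[0,-0.0005,0,0,0,0,0.01],[0,-0.001,0,0,0,0,0.01],[0,-0.001,0,0,0,0,0.01],[0,-0.001,0.0005,0,0,0,0.01],[0,-0.001,0.0005,0,0,0,0.01]]'|D
```

```text
tcp_pos: [503.0, 34.6, 115.5]
ft_force: [-4.0, 1.1, 11.3]
```

The gauge stalled about 5 mm in, with force building and no change on a side shift: the middle bush is tight. Lifting and moving on to the third.

```bash
D(){ grep -E "tcp_pos|ft_force"; }; python3 -m crank '[[0,0,-0.004,0,0,0,0.01],[0,0,-0.012,0,0,0,0.01],[0,0,-0.02,0,0,0,0.01],[0,0,-0.025,0,0,0,0.01],[0,0,-0.025,0,0,0,0.01]]'|D
python3 - <<'E'
from h import *
go(484.2,-31.7,126,78)
E
```

```text
tcp_pos: [502.5, 34.5, 139.4]
ft_force: [1.5, -0.3, -2.0]
t 20.5 shift [-0.0686 -0.0038  0.0134] rot [ 0.002 -0.    -0.005] tcp [502.5  34.5 139.4] F [ 1.5 -0.3 -2. ] g 0.199 58.7
```

```bash
D(){ grep -E "tcp_pos|ft_force"; }; python3 -m crank '[[-0.017,-0.001,0,0,0,0,0.01],[-0.034,-0.002,0,0,0,0,0.01],[-0.052,-0.003,0,0,0,0,0.01],[-0.0686,-0.0036,0,0,0,0,0.01],[-0.0686,-0.0036,0,0,0,0,0.01]]'|D; python3 -m crank '[[0,0,0.004,0,0,0,0.01],[0,0,0.008,0,0,0,0.01],[0,0,0.012,0,0,0,0.01],[0,0,0.012,0,0,0,0.01],[0,0,0.012,0,0,0,0.01]]'|D;  python3 - <<'E'
from h import *
st,im=snap("wrist","w6.png")
go(484.2,-31.7,126,78)
cv2.imwrite("pics/w6c.png",cv2.resize(cv2.cvtColor(im[80:380,220:420],cv2.COLOR_RGB2BGR),None,fx=2,fy=2,interpolation=cv2.INTER_CUBIC))
E
```

```text
tcp_pos: [483.2, -32.9, 138.0]
ft_force: [-0.5, -0.3, -0.9]
tcp_pos: [483.6, -31.2, 126.0]
ft_force: [0.3, 0.0, -1.2]
t 21.55 shift [-0.0002  0.0005  0.0002] rot [-0.    -0.    -0.004] tcp [483.7 -31.4 126.2] F [-0.7  0.1 -0.8] g 0.191 58.7
```

View pics/w6c.png

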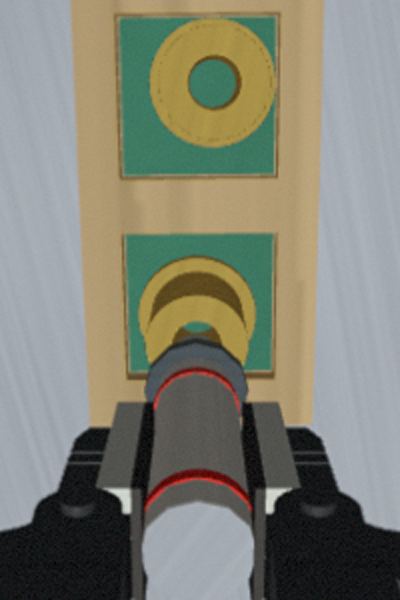

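Bush 3 and the gauge line up: ring centre at crop column 197.5, gauge at 196.8. Going down.

```bash
D(){ grep -E "tcp_pos|ft_force"; }; python3 -m crank '[[0,0.0003,0.001,0,0,0,0.01],[0,0.0003,0.002,0,0,0,0.01],[0,0.0003,0.003,0,0,0,0.01],[0,0.0003,0.004,0,0,0,0.01],[0,0.0003,0.005,0,0,0,0.01]]'|D; python3 -m crank '[[0,0,0.001,0,0,0,0.01],[0,0,0.0015,0,0,0,0.01],[0,0,0.002,0,0,0,0.01],[0,0,0.002,0,0,0,0.01],[0,0,0.002,0,0,0,0.01]]'|D
```

```text
tcp_pos: [484.0, -31.7, 121.2]
ft_force: [-0.3, -0.1, -1.6]
tcp_pos: [484.0, -31.7, 119.3]
ft_force: [0.5, -0.1, -1.2]
```

```bash
D(){ grep -E "tcp_pos|ft_force"; }; python3 -m crank '[[0,0,0.0005,0,0,0,0.01],[0,0,0.001,0,0,0,0.01],[0,0,0.0015,0,0,0,0.01],[0,0,0.002,0,0,0,0.01],[0,0,0.002,0,0,0,0.01]]'|D
```

```text
tcp_pos: [483.9, -31.7, 117.2]
ft_force: [-0.3, 0.1, -1.5]
```

```bash
D(){ grep -E "tcp_pos|ft_force"; }; python3 -m crank '[[0,0,0.0005,0,0,0,0.01],[0,0,0.001,0,0,0,0.01],[0,0,0.0015,0,0,0,0.01],[0,0,0.002,0,0,0,0.01],[0,0,0.002,0,0,0,0.01]]'|D
```

```text
tcp_pos: [483.9, -31.7, 115.2]
ft_force: [-1.1, 0.4, -1.2]
```

```bash
D(){ grep -E "tcp_pos|ft_force"; }; python3 -m crank '[[0,0,0.0005,0,0,0,0.01],[0,0,0.001,0,0,0,0.01],[0,0,0.0015,0,0,0,0.01],[0,0,0.002,0,0,0,0.01],[0,0,0.002,0,0,0,0.01]]'|D
```

```text
tcp_pos: [483.9, -31.7, 113.2]
ft_force: [0.0, 0.6, -0.9]
```

```bash
D(){ grep -E "tcp_pos|ft_force"; }; python3 -m crank '[[0,0,0.001,0,0,0,0.01],[0,0,0.002,0,0,0,0.01],[0,0,0.003,0,0,0,0.01],[0,0,0.004,0,0,0,0.01],[0,0,0.004,0,0,0,0.01]]'|D
```

```text
tcp_pos: [483.8, -31.7, 109.0]
ft_force: [0.2, -0.5, -2.0]
```

```bash
D(){ grep -E "tcp_pos|ft_force"; }; python3 -m crank '[[0,0,0.0005,0,0,0,0.01],[0,0,0.001,0,0,0,0.01],[0,0,0.0015,0,0,0,0.01],[0,0,0.002,0,0,0,0.01],[0,0,0.002,0,0,0,0.01]]'|D
```

```text
tcp_pos: [483.9, -31.7, 107.2]
ft_force: [-0.4, 0.2, -0.9]
```

```bash
D(){ grep -E "tcp_pos|ft_force"; }; python3 -m crank '[[0,0,0.0005,0,0,0,0.01],[0,0,0.001,0,0,0,0.01],[0,0,0.0015,0,0,0,0.01],[0,0,0.002,0,0,0,0.01],[0,0,0.002,0,0,0,0.01]]'|D
```

```text
tcp_pos: [484.0, -31.7, 105.4]
ft_force: [-0.8, -0.9, 0.9]
```

```bash
D(){ grep -E "tcp_pos|ft_force"; }; python3 -m crank '[[0,0,0.0005,0,0,0,0.01],[0,0,0.001,0,0,0,0.01],[0,0,0.0015,0,0,0,0.01],[0,0,0.0015,0,0,0,0.01],[0,0,0.0015,0,0,0,0.01]]'|D
```

```text
tcp_pos: [484.5, -31.8, 105.2]
ft_force: [-2.3, 0.6, 7.3]
```

The step landed at about 16 mm, so the right-hand bush is good. Returning the gauge to its stand.

```bash
D(){ grep -E "tcp_pos|ft_force"; }; python3 -m crank '[[0,0,-0.005,0,0,0,0.01],[0,0,-0.02,0,0,0,0.01],[0,0,-0.035,0,0,0,0.01],[0,0,-0.05,0,0,0,0.01],[0,0,-0.053,0,0,0,0.01]]'|D
python3 - <<'E'
from h import *
go(511.9,314.6,156.3,78)
E
```

```text
tcp_pos: [485.7, -32.1, 160.3]
ft_force: [0.3, 0.7, -1.4]
t 26.55 shift [ 0.3443 -0.048   0.0037] rot [ 0.006  0.    -0.004] tcp [485.7 -32.1 160.3] F [ 0.3  0.7 -1.4] g 0.192 58.7
```

```bash
D(){ grep -E "tcp_pos|ft_force"; }; python3 -m crank '[[0.03,-0.004,0,0,0,0,0.01],[0.075,-0.01,0,0,0,0,0.01],[0.12,-0.016,0,0,0,0,0.01],[0.165,-0.022,0,0,0,0,0.01],[0.21,-0.028,0,0,0,0,0.01]]'|D;python3 -m crank '[[0.045,-0.006,0,0,0,0,0.01],[0.09,-0.012,0,0,0,0,0.01],[0.12,-0.016,0,0,0,0,0.01],[0.1343,-0.0182,0,0,0,0,0.01],[0.1343,-0.0182,0,0,0,0,0.01]]'|D; python3 -m crank '[[0,0,0,0,0,0,0.01],[0,0,0.01,0,0,0,0.01],[0,0,0.015,0,0,0,0.01],[0,0,0.015,0,0,0,0.01],[0,0,0.015,0,0,0,0.01]]'|D
python3 - <<'E'
from h import *
go(511.9,314.6,126.3,78)
E
```

```text
tcp_pos: [501.1, 181.3, 157.1]
ft_force: [0.1, 0.8, -0.7]
tcp_pos: [511.8, 315.8, 156.7]
ft_force: [0.7, 0.1, -0.4]
tcp_pos: [511.8, 313.9, 141.3]
ft_force: [-0.2, -1.0, -0.2]
t 28.05 shift [ 0.0008 -0.      0.015 ] rot [-0.001  0.001 -0.005] tcp [511.8 313.9 141.3] F [-0.2 -1.  -0.2] g 0.195 58.7
```

```bash
D(){ grep -E "tcp_pos|ft_force"; }; python3 -m crank '[[0.0006,0,0.005,0,0,0,0.01],[0.0006,0,0.01,0,0,0,0.01],[0.0006,0,0.015,0,0,0,0.01],[0.0006,0,0.02,0,0,0,0.01],[0.0006,0,0.023,0,0,0,0.01]]'|D
```

```text
tcp_pos: [511.7, 315.0, 117.9]
ft_force: [-0.4, -0.1, -1.3]
```

```bash
D(){ grep -E "tcp_pos|ft_force"; }; python3 -m crank '[[0,0,0.004,0,0,0,0.01],[0,0,0.008,0,0,0,0.01],[0,0,0.012,0,0,0,0.01],[0,0,0.016,0,0,0,0.01],[0,0,0.019,0,0,0,0.01]]'|D
```

```text
tcp_pos: [512.0, 315.1, 99.4]
ft_force: [-0.6, -0.1, -0.9]
```

```bash
D(){ grep -E "tcp_pos|ft_force|grip_w"; }; python3 -m crank '[[0,0,0.001,0,0,0,0.01],[0,0,0.002,0,0,0,0.01],[0,0,0.003,0,0,0,0.01],[0,0,0.0035,0,0,0,0.01],[0,0,0.0035,0,0,0,0.01]]'|D
```

```text
tcp_pos: [512.2, 315.2, 96.5]
ft_force: [0.2, 0.2, -0.9]
grip_width: 0.193
```

```bash
D(){ grep -E "tcp_pos|ft_force|grip_w"; }; python3 -m crank '[[0,0,0.0005,0,0,0,0.01],[0,0,0.001,0,0,0,0.01],[0,0,0.001,0,0,0,0.01],[0,0,0.001,0,0,0,0.01],[0,0,0.001,0,0,0,0.01]]'|D
```

```text
tcp_pos: [512.3, 315.3, 96.3]
ft_force: [-2.8, -1.2, 6.5]
grip_width: 0.195
```

Seated, with the collar carrying load. Releasing and rising.

```bash
D(){ grep -E "tcp_pos|ft_force|grip_w"; }; python3 -m crank '[[0,0,-0.001,0,0,0,0.025],[0,0,-0.001,0,0,0,0.05],[0,0,-0.001,0,0,0,0.08],[0,0,-0.001,0,0,0,0.08],[0,0,-0.012,0,0,0,0.08]]'|D; python3 -m crank '[[0,0,-0.03,0,0,0,0.08],[0,0,-0.05,0,0,0,0.08],[0,0,-0.06,0,0,0,0.08],[-0.03,0.006,-0.06,0,0,0,0.08],[-0.07,0.013,-0.06,0,0,0,0.08]]'|D
python3 - <<'E'
from h import *
st,im=snap("wrist","w7.png")
p=unproj("wrist",0,0,111,st)
for d in r.trace("wrist","gauge")[:2]: print(d["score"],d["rect"],unproj("wrist",*d["rect"][:2],111,st))
print(st["tcp_pos"],proj("wrist",(511.3,313.7,111),st))
go(512.5,30,168,78)
E
```

```text
tcp_pos: [510.8, 314.5, 105.6]
ft_force: [0.6, 0.6, 0.1]
grip_width: 0.936
tcp_pos: [510.1, 244.3, 168.2]
ft_force: [0.6, 0.3, -0.2]
grip_width: 0.937
0.93 [291.7, 120.4, 53.0, 43.3] [513.74949488 312.91339107 111.        ]
[510.10159925 244.34472102 168.15244714] (np.float64(285.6608831762106), np.float64(119.80033808795672))
t 31.15 shift [-0.2053  0.0483 -0.0007] rot [-0.001  0.002 -0.008] tcp [509.5 240.9 167. ] F [-0.4  1.8 -0.9] g 0.936 0.0
```

Run:
```python
from h import *
R=np.array(r.get_state()["ee_rot"])
for tcp,pts in(((503.5,34.6,126.3),((181.5,119),(184,115))),((483.7,-31.4,126.2),((214.5,82),(213,82)))):
    st=dict(tcp_pos=np.array(tcp),ee_rot=R)
    for (x,y),z in zip(pts,(38,20)): print(z,np.round(unproj("wrist",220+x/2,80+y/2,z,st),1))
go(512.5,93,168,78)
```

```text
38 [512.7  92.4  38. ]
20 [513.1  92.7  20. ]
38 [502.9  33.5  38. ]
20 [502.9  33.6  20. ]
t 31.15 shift [-0.1438  0.0348 -0.0008] rot [-0.001  0.002 -0.008] tcp [509.5 240.9 167. ] F [-0.4  1.8 -0.9] g 0.936 0.0
```

```bash
D(){ grep -E "tcp_pos|ft_force|grip_w"; }; python3 -m crank '[[-0.04,0.01,0.01,0,0,0,0.08],[-0.08,0.02,0.03,0,0,0,0.08],[-0.12,0.03,0.05,0,0,0,0.08],[-0.1438,0.0348,0.07,0,0,0,0.08],[-0.1438,0.0348,0.07,0,0,0,0.08]]'|D;python3 -m crank '[[0,0,0,0,0,0,0.08],[0,0,0,0,0,0,0.08],[0,0,0,0,0,0,0.08],[0,0,0,0,0,0,0.08],[0,0,0,0,0,0,0.08]]'|D
python3 - <<'E'
from h import *
st,im=snap("wrist","w8.png")
go(512.9,92.8,39,78)
print(proj("wrist",(512.9,92.6,38),st))
cv2.imwrite("pics/w8c.png",cv2.resize(cv2.cvtColor(im[100:400,190:450],cv2.COLOR_RGB2BGR),None,fx=2,fy=2))
E
```

```text
tcp_pos: [511.0, 94.0, 93.9]
ft_force: [-0.9, 0.4, -0.8]
grip_width: 0.933
tcp_pos: [513.7, 96.7, 97.9]
ft_force: [0.1, 0.2, -0.9]
grip_width: 0.931
t 32.2 shift [-0.0039  0.0001  0.0587] rot [ 0.001 -0.    -0.004] tcp [513.6  96.6  97.7] F [ 0.6 -1.  -0.1] g 0.937 0.0
(np.float64(317.6375432327038), np.float64(276.99514586440546))
```

View pics/w8c.png

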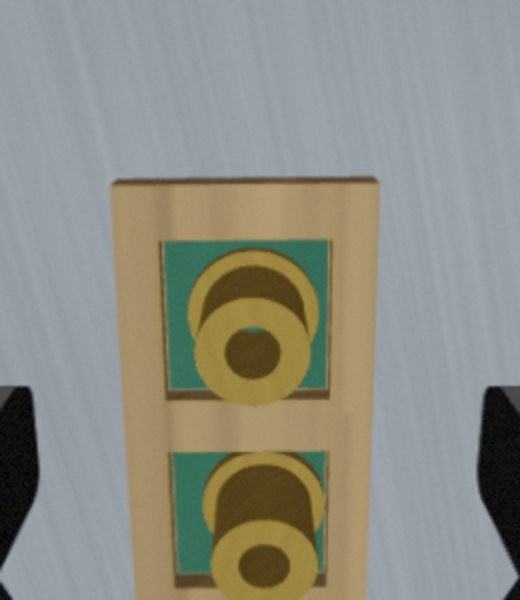

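Bush 1's mouth is at (316.5,275.5), within 2 px of the prediction, and the fingers straddle it symmetrically. Descending to grip.

```bash
D(){ grep -E "tcp_pos|ft_force|grip_w|finger"; }; python3 -m crank '[[-0.0039,-0.0003,0.02,0,0,0,0.08],[-0.0039,-0.0003,0.04,0,0,0,0.08],[-0.0039,-0.0003,0.055,0,0,0,0.08],[-0.0039,-0.0003,0.0585,0,0,0,0.05],[-0.0039,-0.0003,0.0585,0,0,0,0.04]]'|D;python3 -m crank '[[0,0,0,0,0,0,0.034],[0,0,0,0,0,0,0.031],[0,0,0,0,0,0,0.02],[0,0,0,0,0,0,0.02],[0,0,0,0,0,0,0.02]]'|D
```

```text
tcp_pos: [511.9, 92.4, 38.2]
ft_force: [0.3, -0.2, -0.2]
grip_width: 0.622
finger_force: 0.0
tcp_pos: [513.3, 92.4, 40.2]
ft_force: [-1.1, 0.3, 6.5]
grip_width: 0.312
finger_force: 59.4
```

```bash
D(){ grep -E "tcp_pos|ft_force|grip_w|finger"; }; python3 -m crank '[[0,0,-0.005,0,0,0,0.02],[0,0,-0.02,0,0,0,0.02],[0,0,-0.04,0,0,0,0.02],[0,0,-0.06,0,0,0,0.02],[0,0,-0.065,0,0,0,0.02]]'|D
python3 - <<'E'
from h import *
go(630,-268,104,78)
E
```

```text
tcp_pos: [514.1, 92.4, 107.1]
ft_force: [-0.4, -0.4, -0.7]
grip_width: 0.31
finger_force: 59.3
t 33.7 shift [-0.3276  0.1898  0.0037] rot [ 0.005 -0.001 -0.005] tcp [514.1  92.4 107.1] F [-0.4 -0.4 -0.7] g 0.31 59.3
```

```bash
D(){ grep -E "tcp_pos|ft_force|grip_w|finger"; }; python3 -m crank '[[-0.026,0.015,0,0,0,0,0.02],[-0.062,0.036,0,0,0,0,0.02],[-0.1,0.058,0,0,0,0,0.02],[-0.138,0.08,0,0,0,0,0.02],[-0.176,0.102,0,0,0,0,0.02]]'|D; python3 -m crank '[[-0.038,0.022,0,0,0,0,0.02],[-0.076,0.044,0,0,0,0,0.02],[-0.11,0.064,0,0,0,0,0.02],[-0.14,0.082,0,0,0,0,0.02],[-0.1516,0.0878,0,0,0,0,0.02]]'|D; python3 -m crank '[[0,0,0.01,0,0,0,0.02],[0,0,0.02,0,0,0,0.02],[0,0,0.03,0,0,0,0.02],[0,0,0.03,0,0,0,0.02],[0,0,0.03,0,0,0,0.02]]'|D
python3 - <<'E'
from h import *
go(630,-268,44,78)
st,im=snap("wrist","w9.png")
for d in r.trace("wrist","scrap_dish")[:2]: 
    m=d["region"]; ys,xs=np.where(m); print(d["score"],d["rect"])
hsv=cv2.cvtColor(im,cv2.COLOR_RGB2HSV); red=((hsv[...,0]<8)|(hsv[...,0]>172))&(hsv[...,1]>180)&(hsv[...,2]>60)
ys,xs=np.where(red); print(len(xs),xs.min(),xs.max(),ys.min(),ys.max())
for dx,dy in((-50,-50),(50,-50),(50,50),(-50,50)): print(np.round(proj("wrist",(630+dx,-268+dy,18),st)))
E
```

```text
tcp_pos: [574.5, -102.8, 103.4]
ft_force: [0.3, 0.6, -0.9]
grip_width: 0.312
finger_force: 59.3
tcp_pos: [628.4, -271.2, 103.4]
ft_force: [0.2, 1.1, -2.1]
grip_width: 0.31
finger_force: 59.4
tcp_pos: [627.7, -266.7, 72.9]
ft_force: [-0.4, 0.3, -1.7]
grip_width: 0.311
finger_force: 59.4
t 35.2 shift [-0.0008  0.0026  0.0289] rot [-0.002 -0.001 -0.003] tcp [ 627.7 -266.7   72.9] F [-0.4  0.3 -1.7] g 0.311 59.4
0.73 [327.2, 268.6, 235.4, 225.3]
26534 208 441 156 377
[247. 384.]
[444. 347.]
[414. 143.]
[188. 192.]
```

View pics/w9.png

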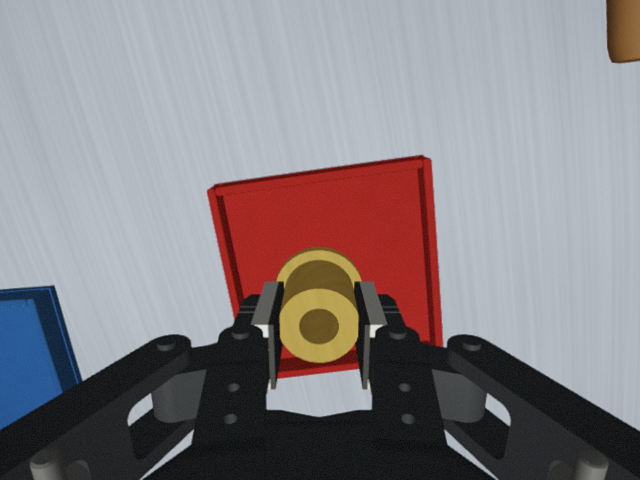

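The bush is held upright over the red dish. The far wall's corners are at (208,190) and (430,157) and the near wall is at about row 375. I'll fix the dish centre from the far wall.

Run:
```python
from h import *
st=r.get_state()
a=unproj("wrist",208,190,18,st)[:2];b=unproj("wrist",430,157,18,st)[:2]
d=b-a; L=np.linalg.norm(d); n=np.array([d[1],-d[0]])/L; c=(a+b)/2+n*50
print(a,b,L,c, np.degrees(np.arctan2(d[1],d[0])))
print(unproj("wrist",350,372,18,st))
go(c[0],c[1],44,78)
```

```text
[ 589.34768672 -220.06571628] [ 687.29549228 -226.59914667] 98.16546401805495 [ 634.99382528 -273.22156842] -3.8161577972670937
[ 632.95410097 -324.00660864   18.        ]
t 35.3 shift [-0.0041  0.0075  0.0303] rot [ 0.001  0.    -0.004] tcp [ 628.5 -267.6   74.3] F [ 0.5 -0.5 -1. ] g 0.311 59.4
```

```bash
D(){ grep -E "tcp_pos|ft_force|grip_w|finger"; }; python3 -m crank '[[-0.004,0.0065,0.008,0,0,0,0.02],[-0.004,0.0065,0.016,0,0,0,0.02],[-0.004,0.0065,0.024,0,0,0,0.02],[-0.004,0.0065,0.029,0,0,0,0.02],[-0.004,0.0065,0.029,0,0,0,0.02]]'|D; python3 -m crank '[[0,0,0.001,0,0,0,0.02],[0,0,0.002,0,0,0,0.02],[0,0,0.003,0,0,0,0.02],[0,0,0.003,0,0,0,0.02],[0,0,0.003,0,0,0,0.02]]'|D
```

```text
tcp_pos: [632.6, -272.9, 42.9]
ft_force: [-0.3, -0.2, -1.0]
grip_width: 0.316
finger_force: 59.4
tcp_pos: [633.8, -273.4, 42.0]
ft_force: [-0.2, 0.4, -1.3]
grip_width: 0.307
finger_force: 59.4
```

```bash
D(){ grep -E "tcp_pos|ft_force|grip_w|finger"; }; python3 -m crank '[[0,0,0.0005,0,0,0,0.02],[0,0,0.001,0,0,0,0.02],[0,0,0.0015,0,0,0,0.02],[0,0,0.002,0,0,0,0.02],[0,0,0.002,0,0,0,0.02]]'|D
```

```text
tcp_pos: [633.8, -273.5, 40.3]
ft_force: [-0.8, 0.8, 1.5]
grip_width: 0.308
finger_force: 59.7
```

Touching down. Releasing and rising.

```bash
D(){ grep -E "tcp_pos|ft_force|grip_w|finger"; }; python3 -m crank '[[0,0,0.0005,0,0,0,0.02],[0,0,0.0005,0,0,0,0.03],[0,0,0.0005,0,0,0,0.04],[0,0,0.0005,0,0,0,0.045],[0,0,0,0,0,0,0.045]]'|D; python3 -m crank '[[0,0,-0.01,0,0,0,0.045],[0,0,-0.03,0,0,0,0.05],[0,0,-0.055,0,0,0,0.08],[0,0,-0.06,0,0,0,0.08],[0.03,-0.02,-0.06,0,0,0,0.08]]'|D
python3 - <<'E'
from h import *
st,im=snap("wrist","w10.png")
hsv=cv2.cvtColor(im,cv2.COLOR_RGB2HSV); b=((hsv[...,0]>18)&(hsv[...,0]<32)&(hsv[...,1]>120)&(hsv[...,2]>90)).astype(np.uint8); b[:, 560:]=0
n,_,s,c=cv2.connectedComponentsWithStats(b); 
for i in range(1,n):
    if s[i][4]>300: print(s[i],c[i])
print(st["tcp_pos"],[np.round(proj("wrist",(634,-273.5,z),st)) for z in(38,9)])
go(503.2,33.8,98,78)
E
```

```text
tcp_pos: [633.6, -273.4, 39.5]
ft_force: [-0.5, 0.5, 0.7]
grip_width: 0.521
finger_force: 0.0
tcp_pos: [622.7, -243.2, 103.0]
ft_force: [0.2, 0.7, -0.2]
grip_width: 0.934
finger_force: 0.0
[ 317  261   63   78 3760] [349.21010638 298.53829787]
[ 622.72894779 -243.18086463  102.98147295] [array([352., 315.]), array([347., 292.])]
t 37.85 shift [ 0.2389 -0.1705  0.003 ] rot [-0.002 -0.003 -0.004] tcp [ 619.2 -235.8   99.9] F [ 1.5  3.5 -2.1] g 0.936 0.0
```

```bash
D(){ grep -E "tcp_pos"; }; python3 -m crank '[[0.035,-0.025,0,0,0,0,0.08],[0.072,-0.051,0,0,0,0,0.08],[0.11,-0.078,0,0,0,0,0.08],[0.148,-0.105,0,0,0,0,0.08],[0.186,-0.132,0,0,0,0,0.08]]'|D; python3 -m crank '[[0.035,-0.025,0,0,0,0,0.08],[0.053,-0.039,0,0,0,0,0.08],[0.053,-0.039,0,0,0,0,0.08],[0.053,-0.039,0,0,0,0,0.08],[0.053,-0.039,0,0,0,0,0.08]]'|D
python3 - <<'E'
from h import *
st,im=snap("wrist","w11.png")
# bore of bush 2: dark-brown brass blob round the predicted mouth
p=proj("wrist",(502.9,33.5,38),st); print("pred",p)
hsv=cv2.cvtColor(im,cv2.COLOR_RGB2HSV); b=((hsv[...,0]>15)&(hsv[...,0]<32)&(hsv[...,1]>120)&(hsv[...,2]>130)).astype(np.uint8)
cs,h=cv2.findContours(b,cv2.RETR_CCOMP,cv2.CHAIN_APPROX_NONE)
for c,q in zip(cs,h[0]):
    if cv2.contourArea(c)>200: (x,y),(w,hh),a=cv2.minAreaRect(c); print("hole" if q[3]>=0 else "out",np.round([x,y,w,hh]),np.round(unproj("wrist",x,y,38,st),1))
go(503.2,33.8,39,78)
E
```

```text
tcp_pos: [529.8, -28.5, 99.3]
tcp_pos: [504.7, 29.2, 99.9]
pred (np.float64(311.97637890527596), np.float64(259.6712394768119))
out [302. 382.  43.  52.] [483.  -31.3  38. ]
hole [302. 382.  24.  25.] [483.1 -31.5  38. ]
out [304. 345.  58.  38.] [489.1 -10.3  38. ]
out [312. 248.  75.  64.] [504.2  39.4  38. ]
hole [311. 259.  28.  28.] [502.3  34.2  38. ]
hole [312. 231.  55.  31.] [506.2  47.1  38. ]
t 38.9 shift [ 0.0043 -0.0025  0.0609] rot [ 0.     0.    -0.006] tcp [504.8  29.1  99.9] F [-0.3 -0.  -0.2] g 0.935 0.0
```

```bash
D(){ grep -E "tcp_pos|ft_force|grip_w|finger"; }; python3 -m crank '[[0.0045,-0.0029,0.02,0,0,0,0.08],[0.0045,-0.0029,0.04,0,0,0,0.08],[0.0045,-0.0029,0.056,0,0,0,0.08],[0.0045,-0.0029,0.0605,0,0,0,0.05],[0.0045,-0.0029,0.0605,0,0,0,0.04]]'|D;python3 -m crank '[[0,0,0,0,0,0,0.034],[0,0,0,0,0,0,0.031],[0,0,0,0,0,0,0.02],[0,0,0,0,0,0,0.02],[0,0,0,0,0,0,0.02]]'|D; python3 -m crank '[[0,0,-0.005,0,0,0,0.02],[0,0,-0.02,0,0,0,0.02],[0,0,-0.04,0,0,0,0.02],[0,0,-0.06,0,0,0,0.02],[0,0,-0.065,0,0,0,0.02]]'|D
python3 - <<'E'
from h import *
go(433,-296,104,78)
E
```

```text
tcp_pos: [502.1, 34.4, 38.6]
ft_force: [0.2, -0.1, 1.1]
grip_width: 0.618
finger_force: 0.0
tcp_pos: [503.1, 34.9, 40.8]
ft_force: [-2.8, -0.2, 5.6]
grip_width: 0.309
finger_force: 59.1
tcp_pos: [503.9, 35.0, 106.9]
ft_force: [0.6, -0.1, -1.2]
grip_width: 0.305
finger_force: 59.3
t 40.4 shift [-0.3385  0.001   0.0026] rot [ 0.005 -0.001 -0.004] tcp [503.9  35.  106.9] F [ 0.6 -0.1 -1.2] g 0.305 59.3
```

```bash
D(){ grep -E "tcp_pos|ft_force|grip_w|finger"; }; python3 -m crank '[[-0.03,0,0,0,0,0,0.02],[-0.07,0,0,0,0,0,0.02],[-0.112,0,0,0,0,0,0.02],[-0.155,0,0,0,0,0,0.02],[-0.195,0,0,0,0,0,0.02]]'|D; python3 -m crank '[[-0.042,0,0,0,0,0,0.02],[-0.084,0,0,0,0,0,0.02],[-0.12,0.001,0,0,0,0,0.02],[-0.1435,0.001,0,0,0,0,0.02],[-0.1435,0.001,0,0,0,0,0.02]]'|D; python3 -m crank '[[0,0,0.01,0,0,0,0.02],[0,0,0.02,0,0,0,0.02],[0,0,0.03,0,0,0,0.02],[0,0,0.03,0,0,0,0.02],[0,0,0.03,0,0,0,0.02]]'|D
python3 - <<'E'
from h import *
st,im=snap("wrist","w12.png")
hsv=cv2.cvtColor(im,cv2.COLOR_RGB2HSV); b=((hsv[...,0]>95)&(hsv[...,0]<125)&(hsv[...,1]>150)&(hsv[...,2]>40)).astype(np.uint8)
b=cv2.morphologyEx(b,cv2.MORPH_OPEN,np.ones((3,3)))
c=max(cv2.findContours(b,0,2)[0],key=cv2.contourArea); P=cv2.convexHull(c)[:,0]
P=cv2.approxPolyDP(P,6,True)[:,0] 
for p in P: print(p,np.round(unproj("wrist",*map(float,p),18,st)[:2],1))
go(433,-296,44,78)
E
```

```text
tcp_pos: [459.9, -156.8, 103.5]
ft_force: [0.9, 0.0, -1.1]
grip_width: 0.311
finger_force: 59.2
tcp_pos: [430.5, -298.3, 103.8]
ft_force: [0.1, 0.8, -0.8]
grip_width: 0.309
finger_force: 59.2
tcp_pos: [431.2, -295.0, 73.5]
ft_force: [0.6, -0.0, -2.1]
grip_width: 0.308
finger_force: 59.2
[421 155] [ 486.  -252.2]
[425 343] [ 474.8 -342.6]
[223 328] [ 380.2 -313.7]
[199 174] [ 390.3 -239.7]
t 41.95 shift [-0.0002  0.0015  0.0302] rot [-0.    -0.    -0.004] tcp [ 431.6 -295.5   74.2] F [ 0.7 -0.3 -1.4] g 0.312 59.2
```

```bash
D(){ grep -E "tcp_pos|ft_force|grip_w|finger"; }; python3 -m crank '[[0,0,0.008,0,0,0,0.02],[0,0,0.016,0,0,0,0.02],[0,0,0.024,0,0,0,0.02],[0,0,0.029,0,0,0,0.02],[0,0,0.03,0,0,0,0.02]]'|D; python3 -m crank '[[0,0,0.001,0,0,0,0.02],[0,0,0.002,0,0,0,0.02],[0,0,0.0025,0,0,0,0.02],[0,0,0.0025,0,0,0,0.02],[0,0,0.0025,0,0,0,0.02]]'|D
```

```text
tcp_pos: [430.7, -295.4, 43.0]
ft_force: [-0.6, -0.2, -1.6]
grip_width: 0.31
finger_force: 59.2
tcp_pos: [431.5, -296.0, 42.0]
ft_force: [0.1, -0.6, -1.9]
grip_width: 0.307
finger_force: 59.2
```

```bash
D(){ grep -E "tcp_pos|ft_force|grip_w|finger"; }; python3 -m crank '[[0,0,0.0005,0,0,0,0.02],[0,0,0.001,0,0,0,0.02],[0,0,0.0015,0,0,0,0.02],[0,0,0.0015,0,0,0,0.02],[0,0,0.0015,0,0,0,0.02]]'|D
```

```text
tcp_pos: [431.5, -296.1, 40.7]
ft_force: [-1.8, 1.4, 3.9]
grip_width: 0.313
finger_force: 59.7
```

In contact. Releasing, rising and checking all the placements.

```bash
D(){ grep -E "tcp_pos|ft_force|grip_w|finger"; }; python3 -m crank '[[0,0,0,0,0,0,0.02],[0,0,0,0,0,0,0.03],[0,0,0,0,0,0,0.04],[0,0,0,0,0,0,0.045],[0,0,0,0,0,0,0.045]]'|D; python3 -m crank '[[0,0,-0.01,0,0,0,0.045],[0,0,-0.03,0,0,0,0.05],[0,0,-0.055,0,0,0,0.08],[0,0,-0.09,0,0,0,0.08],[0,0,-0.12,0,0,0,0.08]]'|D;  python3 -m crank '[[0,0,-0.03,0,0,0,0.08],[0,0,-0.05,0,0,0,0.08],[0,0,-0.05,0,0,0,0.08],[0,0,-0.05,0,0,0,0.08],[0,0,-0.05,0,0,0,0.08]]'|D
python3 - <<'E'
from h import *
def blobs(cam,st,im):
    hsv=cv2.cvtColor(im,cv2.COLOR_RGB2HSV); b=((hsv[...,0]>18)&(hsv[...,0]<32)&(hsv[...,1]>120)&(hsv[...,2]>80)).astype(np.uint8)
    n,_,s,c=cv2.connectedComponentsWithStats(b)
    for i in range(1,n):
        if s[i][4]>40: print(cam,s[i],np.round(unproj(cam,*c[i],25,st),1))
st,im=snap("wrist","w13.png"); blobs("wrist",st,im)
print([np.round(proj("wrist",(431.5,-296,z),st)) for z in(38,9)])
_,im=snap("side","s2.png"); blobs("side",None,im)
for d in r.trace("side","gauge")[:1]: print(d["score"],d["rect"])
print([np.round(proj("side",p)) for p in((511.3,313.7,111),(511.3,313.7,45),(633.8,-273.4,38),(633.8,-273.4,4),(431.5,-296,38),(431.5,-296,4))])
print(r.get_state()["time"])
E
```

```text
tcp_pos: [431.3, -295.9, 40.1]
ft_force: [0.5, 0.7, 0.1]
grip_width: 0.528
finger_force: 0.0
tcp_pos: [431.6, -296.1, 162.6]
ft_force: [0.6, -0.7, -0.2]
grip_width: 0.937
finger_force: 0.0
tcp_pos: [430.7, -295.3, 208.6]
ft_force: [-0.3, 0.3, 1.0]
grip_width: 0.936
finger_force: 0.0
wrist [ 541  106   66   46 2334] [ 630.4 -272.5   25. ]
wrist [ 299  189   44   48 1495] [ 432.4 -294.5   25. ]
[array([320., 217.]), array([320., 209.])]
side [387 154  11   7  47] [ 643.1 -285.4   25. ]
side [189 180  52  32 708] [840.  102.2  25. ]
side [463 184  16  19 165] [ 429.2 -289.2   25. ]
side [193 230   9   6  41] [781.  197.5  25. ]
0.72 [240.8, 326.1, 14.7, 35.9]
[array([237., 311.]), array([242., 337.]), array([393., 156.]), array([391., 168.]), array([473., 187.]), array([470., 199.])]
45.1
```

```bash
python3 -c "
from cell import r
print(r.close_job())"
```

```text
the job is handed in; nothing more can be done
None
```

I handed the job in at about 45 s; no verdict came back. The left bush was worn and now stands in the red dish, the middle one was tight and stands in the blue dish, the right one was good and stays in the tray, and the gauge is back in its stand.

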